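# Draw the bolt of the cheese case and hold its lid open

### The arm

A 6-joint arm with a two-finger parallel gripper is mounted at the origin on the work surface. World frame = base frame: x ahead of the robot, y to its left, z up, the work surface at z = 0. Lengths are in m, angles in degrees, forces in N, time in s.
With the tool pointing down it reaches from about 0.3 to 0.75 m from the base axis. Payload 8.5 kg.
Tool frame: the origin (TCP) lies at the very end of the fingers, on their centre line; the grasp point (between the pads) lies 19 mm behind it (env.pinch_z is the distance from the TCP to the grasp point, in m); z points along the fingers, y is the line along which they close (so a half turn about z gives the same grasp; the last joint's range is limited). The gripper opens to 85 mm and grips with 20 to 120 N. Pads are 22 mm wide; open, the fingers measure 114 mm over their backs; the gripper's body (76 mm by 85 mm) begins 54 mm behind the grasp point. The pads swing forward as they close: fully open they stand 13 mm farther back than shut.
Start: joints at [64.154, 21.807, 74.336, -0, 83.858, -12.336], TCP at [0.128, 0.535, 0.231] pointing down, gripper open.
Joint ranges: [-178.18, 178.18], [-50.72, 133.34], [12.68, 142.11], [-81.47, 261.47], [9.98, 163.14], [-165.26, 165.26]. Speed limits (degrees/s): [136.94, 136.94, 180, 180, 180, 180].

### API

Orientations are given as a 3x3 rotation matrix whose columns are the frame's x, y, z axes.
In Python, from rig import env, viewer gives the robot as it stands.
- The arm moves only by the tool drive_tool, never from a script. Its argument "series" is a list of rows, each a list of 3 entries, a list of its own where there are three numbers: the shift along the tool's x, y, z in m, then the turn about the tool's z in degrees, then the finger opening in m, from 0 to 0.0854. A call has 1 to 20 rows; each row is the pose to reach, as a shift and turn from the pose commanded when the call began, along the tool's axes at that moment; what a row does not reach only later rows make up. A row lasts 1/10 s, in which the tool goes at most 50 mm and 8.59 degrees, less where a joint would pass 70% of its speed; a pose out of reach is approached as far as the arm can. A call with a gripper value outside its range is refused whole. The fingers move at their own pace and stop on an object; "newtons" is the grip in N (left out, the last holds). Time passes only in rows, so rows that repeat a pose let the fingers close. It gives the time, the measured TCP pose, the force, the opening and the grip force at its end, in the units of the state.
- env.observe(): the state, without advancing time (a new reading comes with each control period).
- viewer.get_image(name): name is "side" or "top"; returns a dict with "img" (400x640x3 uint8, red, green, blue), "depth" (400x640 float32, m along the optical axis (not along the pixel's ray), 0 where there is no reading), "camera_matrix" (3x3 intrinsics, pixels), "distortion" ([k1, k2, p1, p2, k3] as OpenCV has them; the pictures are not rectified), "rvec" (rotation vector, rad) and "tvec" (3), from world to camera coordinates, as OpenCV has them. Camera axes: x right, y down, z forward; pixel columns grow to the right and rows downward; lengths in m; the calibration is good to about 2 mm. A picture is of the moment at which its call begins.
- env.close_job(): hands the job in; it is judged then, once.
The state is a dict: "time_s": time; "q": joint angles; "qvel": joint speeds; "joint_efforts": joint torques, N m; "position": TCP position; "tool_rot": TCP orientation; "ft_force": force on the tool from outside, world axes, zero at the start; "wrist_torque": the same for the moment, N m; "grip_width": finger opening in m; "gripper_force": force on a finger pad.
Only numpy, scipy, OpenCV 4.12 (cv2) and the standard library are available. Lean on these libraries where they do the work, as an engineer would, in place of code of your own. Each camera call takes 0.05 s, during which the arm holds its last target. There are 200 camera calls.

### The job

Draw the brass bolt of the cheese case all the way back until you feel it meet its stop, then lift the lid by its bar and hold it open at 40 degrees so that a colleague can restock the case. The lid falls shut by itself, so finish while still holding it steady at that angle; leave everything in the case and on the counter where it is.

Things in the scene. Friction and masses are not known exactly. Their poses are not given: they have to be found in the camera images.
- case: the cheese case, fixed: wooden base, clear walls, 260 x 380 mm, walls up to 110 mm. Origin: centre of its underside. x points from the front (handle side, nearest the robot) to the hinge side, y to its left, z up; it stands turned by its yaw. The wooden bolt block adjoins its left side: x -90 to -30 mm, y 190 to 320 mm, 120 mm high, its steel end plate 142 mm high
- lid (a joint): angle of the case's lid in rad: 0 shut (level), grows as the front edge is lifted; it can go to 1.3 and falls shut by its own weight (about 0.7 kg, some 3 N at the bar) when let go. The lid is a wooden frame with a clear pane, 245 mm from hinge to front edge, 360 mm wide, 12 mm thick, its top 124 mm above the counter when shut
- hinge (a point): middle of the lid's hinge line, 120 mm behind the case's centre (along the case's +x) and 118 mm above the counter; the hinge line runs along the case's y axis
- bar (a point): middle of the lid's handle: a round brass bar 12 mm thick, 132 mm long, parallel to the hinge, 285 mm from the hinge line, in the lid's plane, 40 mm out from the lid's front edge (34 mm free gap) on two 9 mm rods 58 mm to each side of this point. Lid shut: 118 mm above the counter, 39 mm clear of the case front; it can be pinched from above and turns freely in the fingers
- bolt (a joint): how far the brass bolt has been drawn, in m: 0 fully over the lid, 0.045 fully drawn (hard stop against the dark steel end plate). It slides along the case's +y (away from the lid), needs about 2.5 N and stays where it is left. Below about 0.03 its end still lies over the lid's left edge and blocks the lid
- knob (a point): centre of the bolt's black upright round knob, 18 mm across, 34 mm tall (its foot is on the 10 mm thick bolt at 136 mm and its top at 170 mm above the counter; this point is at 153 mm); it moves with the bolt. Low brass cheeks, up to 132 mm high, run along both sides of the bolt
- cheese_mid (a point): yellow cheese wheel, 100 mm across, 45 mm high, inside the case; centre point, half-way up; to be left alone
- olives_mid (a point): small green jar with red cap, 52 mm across, 75 mm high, inside the case; centre point, half-way up; to be left alone
- pate_mid (a point): flat blue-banded tin, 68 mm across, 45 mm high, inside the case; centre point, half-way up; to be left alone
- beans_mid (a point): amber jar, 72 mm across, 130 mm high, on the counter to the left; centre point, half-way up; to be left alone
- oil_mid (a point): green oil bottle, 66 mm across, 230 mm high, on the counter to the left; centre point, half-way up; to be left alone
- tomato_mid (a point): red-banded tin, 74 mm across, 110 mm high, on the counter to the right; centre point, half-way up; to be left alone
- carton_mid (a point): blue and yellow carton, 110 x 65 x 45 mm, lying on the counter near the robot, to the left; centre point, half-way up; to be left alone

How it is judged:
By the outcome, as a careful person would: the job done as asked, in the order asked, and still so for the second after the job is handed in, while the arm keeps its last pose, push and grip.
It also fails if it takes over 53 s, if anything falls off the work surface, if the arm or the gripper's body presses on something with over 40 N, if the wrist force passes 120 N, or if a joint passes its speed limit or range.

## Working session

There is one attempt and no reset: what is moved stays moved. The work goes in short steps, Python scripts to look and compute and a tool call to move; the robot and the scene stay as the last step left them, time stands still between calls to the robot, and variables do not carry over. Pictures are saved under pics/ and viewed, at most 10 in all, crops included, and the job is handed in when it is done.

Besides the shell and the picture viewer there is one more tool, called after "Request:" as a command line: name --argument value ..., lists and objects as JSON in quotes. drive_tool: Moves the arm, as the interface text tells. Its arguments: {"type":"object","properties":{"series":{"type":"array"},"newtons":{"type":"number"}},"required":["series"]}

```bash
mkdir -p pics; ls
cat > h.py <<'E'
import numpy as np, cv2
from rig import env, viewer
def shot(n):
    d=viewer.get_image(n); return d
def cam(d):
    R=cv2.Rodrigues(np.array(d["rvec"],float))[0]; t=np.array(d["tvec"],float).ravel(); return R,t
def ray(d,uv):
    R,t=cam(d); p=cv2.undistortPoints(np.array(uv,float).reshape(-1,1,2),np.array(d["camera_matrix"]),np.array(d["distortion"])).reshape(-1,2)
    return -R.T@t, np.c_[p,np.ones(len(p))]@R
def onplane(d,uv,z):
    c,r=ray(d,uv); return c+r*((z-c[2])/r[:,2])[:,None]
def cloud(d):
    h,w=d["depth"].shape; u,v=np.meshgrid(np.arange(w),np.arange(h))
    c,r=ray(d,np.c_[u.ravel(),v.ravel()]); P=c+r*d["depth"].reshape(-1,1); P[d["depth"].ravel()==0]=np.nan
    return P.reshape(h,w,3)
def save(d,n): cv2.imwrite(f"pics/{n}.png",d["img"][:,:,::-1])
E
python3 - <<'E'
from h import *
for n in("side","top"):
    d=shot(n); save(d,n+"0"); np.save(n+"0.npy",d,allow_pickle=True); R,t=cam(d); print(n,-R.T@t,R[2])
o=env.observe(); print(o, env.pinch_z)
E
```

```text
pics
side [-0.10106144 -0.82704661  1.10542793] [ 0.43559108  0.58445589 -0.68459603]
top [ 0.24572004 -0.01898409  1.66052175] [ 0.16860752  0.00237224 -0.98568041]
{'time_s': 0.1, 'q': array([ 6.41530401e+01,  2.18377995e+01,  7.43778002e+01,  1.76894448e-03,
        8.38572663e+01, -1.23345494e+01]), 'qvel': array([-0.01463742, -0.07063975, -0.15402524, -0.05242879,  0.09348379,
       -0.12215583]), 'joint_efforts': array([ 2.95773898e-03, -4.49223876e+01, -2.31658369e+01, -1.96656474e-04,
        3.68359761e-03, -1.69651003e-05]), 'position': array([0.12838409, 0.53455349, 0.23078261]), 'tool_rot': array([[-9.72318468e-01,  2.33658850e-01, -5.82069743e-04],
       [ 2.33659380e-01,  9.72317857e-01, -1.13114470e-03],
       [ 3.01654835e-04, -1.23583894e-03, -9.99999191e-01]]), 'ft_force': array([-0.44694746,  0.09347394, -0.18705217]), 'wrist_torque': array([ 0.01777168, -0.0032532 ,  0.0450557 ]), 'gripper_force': 0.0, 'grip_width': 0.08498042080321833} 0.0187
```

View pics/side0.png

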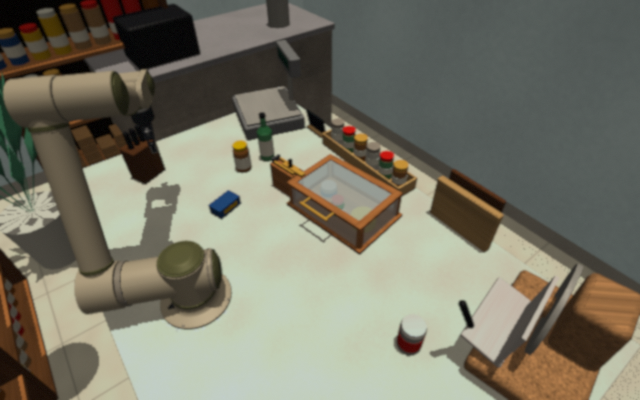

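View pics/top0.png

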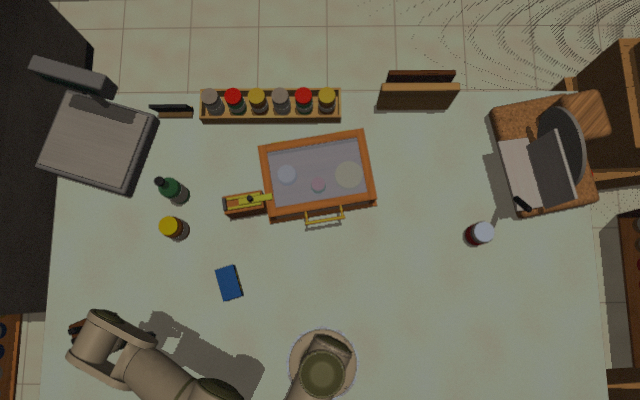

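Side view: the case is around (345,200), the brass bar around (318,207) and the knob at about (290,162). Top view: the lid spans (260,145) to (375,205), the bar is at about (325,218), the knob at about (250,198), and the amber jar, bottle and carton are to the left. Next I measure with masks.

Run:
```python
from h import *
d=np.load("top0.npy",allow_pickle=True).item(); s=np.load("side0.npy",allow_pickle=True).item()
P=cloud(d); hsv=cv2.cvtColor(d["img"],cv2.COLOR_RGB2HSV)
H,S,V=[hsv[...,i].astype(int) for i in range(3)]
roi=np.zeros(H.shape,bool); roi[120:235,215:385]=1
# lid frame
m=roi&(H<16)&(S>120)&(V>90)&(abs(P[...,2]-.124)<.012)
pts=np.argwhere(m)[:,::-1]
# connected largest
n,l,st,c=cv2.connectedComponentsWithStats(m.astype(np.uint8)); k=1+np.argmax(st[1:,4]); pts=np.argwhere(l==k)[:,::-1]
W=onplane(d,pts,.124)[:,:2]; r=cv2.minAreaRect((W*1000).astype(np.float32)); print("lid rect",r,len(W)); print(cv2.boxPoints(r))
# brass
b=roi&(H>=17)&(H<=32)&(S>120)&(V>110)
n,l,st,c=cv2.connectedComponentsWithStats(b.astype(np.uint8))
for k in range(1,n):
    if st[k,4]>8: print("brass",st[k],c[k],np.nanmedian(P[l==k],0))
kn=roi&(V<60)&(P[...,2]>.13)
n,l,st,c=cv2.connectedComponentsWithStats(kn.astype(np.uint8))
for k in range(1,n):
    if st[k,4]>3: print("dark",st[k],c[k],np.nanmedian(P[l==k],0),onplane(d,[c[k]],.165))
a=cv2.resize(d["img"][175:235,215:355],None,fx=5.7,fy=5.7,interpolation=cv2.INTER_CUBIC)[:,:798]
b=cv2.resize(s["img"][145:245,265:410],None,fx=2.5,fy=2.5,interpolation=cv2.INTER_CUBIC)
c=np.zeros((a.shape[0]+b.shape[0],800,3),np.uint8);c[:a.shape[0],:a.shape[1]]=a;c[a.shape[0]:,:b.shape[1]]=b
cv2.imwrite("pics/crop.png",c[:600,:,::-1])
```

```text
lid rect ((627.3447875976562, 13.796417236328125), (244.08946228027344, 358.0732421875), 9.509842872619629) 2516
[[ 477.3974   170.20872]
 [ 536.5572  -182.94362]
 [ 777.2922  -142.61589]
 [ 718.1324   210.53645]]
brass [226 192  47  18 370] [249.49189189 199.15675676] [0.53779526 0.23358041 0.133211  ]
brass [305 205  40  20 161] [324.58385093 217.8757764 ] [ 0.47002575 -0.01422134  0.12350324]
dark [247 196   6   6  27] [249.55555556 198.59259259] [0.52986766 0.22508772 0.16758217] [[0.53091237 0.22530146 0.165     ]]
dark [224 202   2   3   4] [224.75 202.75] [0.52329237 0.30898462 0.13941677] [[0.51808125 0.30405414 0.165     ]]
dark [224 206   3   5   9] [225.33333333 208.66666667] [0.50096684 0.30616964 0.14051726] [[0.49898541 0.30165676 0.165     ]]
```

View pics/crop.png

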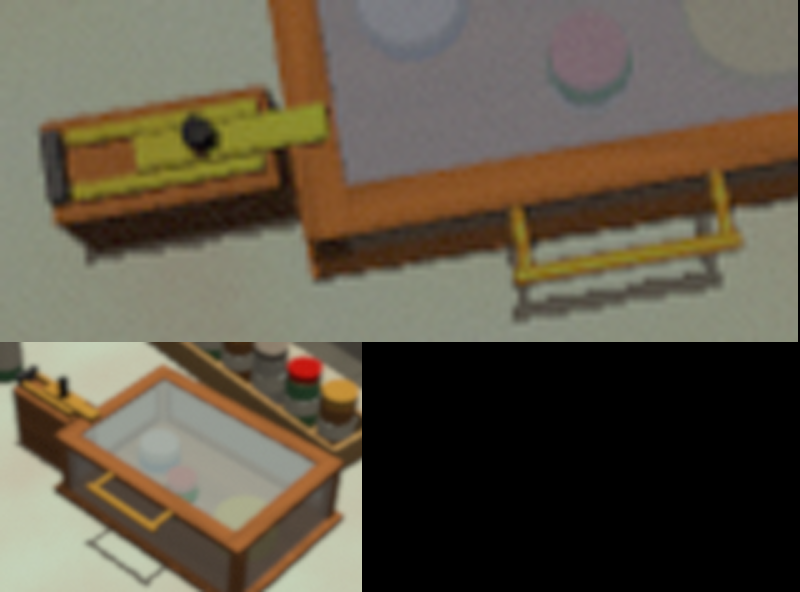

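The crop shows the bolt fully over the lid's left edge, with the knob at about (200,133) and the bar between its two rods. Measured: case yaw about 9.5°, case centre (0.630, 0.014), knob (0.531, 0.225), bar (0.467, -0.013). I'll move above the knob, with the fingers closing along the case's x.

Request:
drive_tool --series '[[[-0.12,-0.05,0],20,0.06],[[-0.12,-0.05,0],20,0.06],[[-0.12,-0.05,0],20,0.06],[[-0.464,-0.207,0.02],67,0.06],[[-0.464,-0.207,0.02],67,0.06],[[-0.464,-0.207,0.02],67,0.06],[[-0.464,-0.207,0.02],67,0.06],[[-0.464,-0.207,0.02],67,0.06],[[-0.464,-0.207,0.02],67,0.06],[[-0.464,-0.207,0.02],67,0.06],[[-0.464,-0.207,0.02],67,0.06],[[-0.464,-0.207,0.02],67,0.06],[[-0.464,-0.207,0.02],67,0.06],[[-0.464,-0.207,0.02],67,0.06],[[-0.464,-0.207,0.02],67,0.06],[[-0.464,-0.207,0.02],67,0.06]]' --newtons 50

```text
time_s: 1.7
position: [0.5307, 0.2258, 0.2116]
tool_rot: [[-0.166, 0.986, 0.0], [0.986, 0.166, 0.0], [0.0, 0.0, -1.0]]
ft_force: [0.3, -0.1, 0.2]
grip_width: 0.0599
gripper_force: 0.0
```

Request:
drive_tool --series '[[[0,0.002,0.03],0,0.06],[[0,0.002,0.05],0,0.06],[[0,0.002,0.06],0,0.06],[[0,0.002,0.067],0,0.06],[[0,0.002,0.067],0,0.06],[[0,0.002,0.067],0,0.045],[[0,0.002,0.067],0,0.03],[[0,0.002,0.067],0,0.022],[[0,0.002,0.067],0,0.022],[[0,0.002,0.067],0,0.022]]' --newtons 25

```text
time_s: 2.7
position: [0.5333, 0.2254, 0.1445]
tool_rot: [[-0.165, 0.986, 0.0], [0.986, 0.165, 0.0], [0.0, 0.0, -1.0]]
ft_force: [0.2, 0.2, 0.0]
grip_width: 0.022
gripper_force: 0.0
```

Run:
```python
from h import *
o=env.observe(); print(o["ft_force"],o["wrist_torque"],o["grip_width"],o["position"])
d=shot("side"); t=shot("top")
a=cv2.resize(d["img"][110:210,240:340],None,fx=4,fy=4,interpolation=cv2.INTER_CUBIC)
b=cv2.resize(t["img"][150:250,200:300],None,fx=4,fy=4,interpolation=cv2.INTER_CUBIC)
cv2.imwrite("pics/k1.png",np.hstack([a,b])[:,:,::-1])
```

```text
[0.19876059 0.19639505 0.03476766] [ 0.00061686  0.01671113 -0.02461454] 0.0220312801850657 [0.53332082 0.22543367 0.14450349]
```

View pics/k1.png

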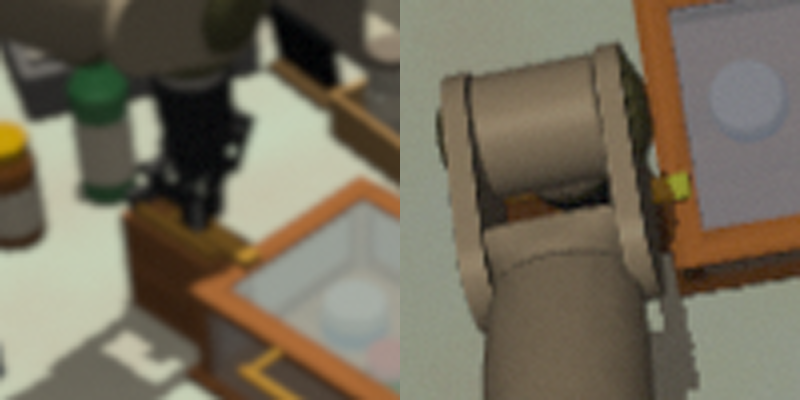

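The crops show the fingers around the knob, at about (200,205) in the left half, with the bolt tip still over the lid edge at (680,185) in the right half. No contact force yet, so I close on the knob.

Request:
drive_tool --series '[[[0,0,0],0,0.018],[[0,0,0],0,0.014],[[0,0,0],0,0.01],[[0,0,0],0,0.01],[[0,0,0],0,0.01]]' --newtons 40

```text
time_s: 3.3
position: [0.5339, 0.2255, 0.1446]
tool_rot: [[-0.165, 0.986, 0.002], [0.986, 0.165, 0.0], [0.0, 0.002, -1.0]]
ft_force: [4.3, 0.3, 0.1]
grip_width: 0.0165
gripper_force: 39.0
```

Request:
drive_tool --series '[[[0.003,0.001,0],0,0.01],[[0.006,0.001,0],0,0.01],[[0.01,0.001,0],0,0.01],[[0.014,0.001,0],0,0.01],[[0.018,0.001,0],0,0.01],[[0.022,0.001,0],0,0.01],[[0.026,0.001,0],0,0.01],[[0.03,0.001,0],0,0.01],[[0.033,0.001,0],0,0.01],[[0.036,0.001,0],0,0.01],[[0.038,0.001,0],0,0.01],[[0.04,0.001,0],0,0.01],[[0.042,0.001,0],0,0.01],[[0.042,0.001,0],0,0.01],[[0.042,0.001,0],0,0.01]]'

```text
time_s: 4.8
position: [0.5276, 0.2642, 0.1445]
tool_rot: [[-0.164, 0.986, -0.0], [0.986, 0.164, -0.006], [-0.006, -0.001, -1.0]]
ft_force: [1.3, -18.4, 6.0]
grip_width: 0.0166
gripper_force: 39.7
```

Request:
drive_tool --series '[[[0.001,0,0],0,0.01],[[0.002,0,0],0,0.01],[[0.003,0,0],0,0.01],[[0.003,0,0],0,0.01]]' --newtons 60

```text
time_s: 5.2
position: [0.5276, 0.2644, 0.1445]
tool_rot: [[-0.163, 0.987, -0.0], [0.987, 0.163, -0.012], [-0.012, -0.002, -1.0]]
ft_force: [2.4, -32.5, 7.9]
grip_width: 0.0158
gripper_force: 58.8
```

Run:
```python
from h import *
o=env.observe(); print(o["ft_force"],o["wrist_torque"],o["grip_width"],o["position"])
d=shot("side"); t=shot("top")
a=cv2.resize(d["img"][135:205,260:330],None,fx=5.6,fy=5.6,interpolation=cv2.INTER_CUBIC)
b=cv2.resize(t["img"][165:235,210:280],None,fx=5.6,fy=5.6,interpolation=cv2.INTER_CUBIC)
cv2.imwrite("pics/k2.png",np.hstack([a,b])[:,:,::-1])
```

```text
[  2.407783   -32.49838947   7.93528742] [-5.11516659 -0.40689963  0.05799125] 0.015788984360854227 [0.52757999 0.26441252 0.14445887]
```

View pics/k2.png

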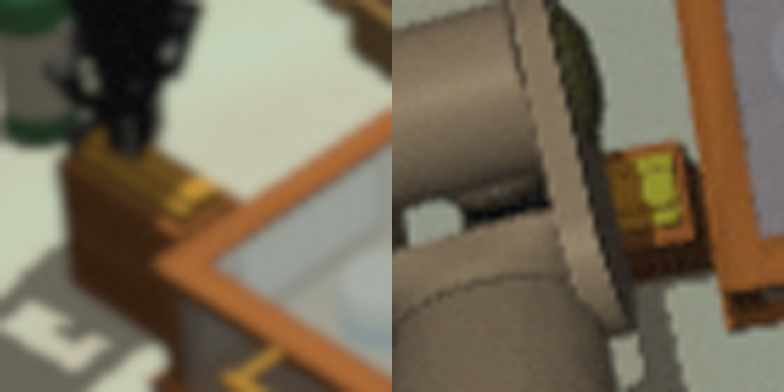

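The push rose from 18 N to 32 N with no further travel, so the bolt is hard against its stop. The picture shows the bolt end clear of the lid, at about (660,190). Now I unload, release and rise.

Request:
drive_tool --series '[[[-0.002,0,0],0,0.01],[[-0.0045,0,0],0,0.01],[[-0.0045,0,0],0,0.01],[[-0.0045,0,0],0,0.03],[[-0.0045,0,0],0,0.045],[[-0.0045,0,0],0,0.045],[[-0.0045,0,-0.02],0,0.045],[[-0.0045,0,-0.05],0,0.045],[[-0.0045,0,-0.08],0,0.045],[[-0.0045,0,-0.08],0,0.045]]'

```text
time_s: 6.3
position: [0.5286, 0.2664, 0.2283]
tool_rot: [[-0.165, 0.986, 0.007], [0.986, 0.165, 0.002], [0.001, 0.007, -1.0]]
ft_force: [-0.2, 0.5, 0.1]
grip_width: 0.0449
gripper_force: 0.0
```

Run:
```python
from h import *
o=env.observe(); print(o["position"],o["ft_force"])
d=np.load("top0.npy",allow_pickle=True).item(); s=np.load("side0.npy",allow_pickle=True).item()
for dd,roi in((d,(204,225,300,350)),(s,(192,222,298,338))):
    hsv=cv2.cvtColor(dd["img"],cv2.COLOR_RGB2HSV); H,S,V=[hsv[...,i].astype(int) for i in range(3)]
    m=np.zeros(H.shape,bool); m[roi[0]:roi[1],roi[2]:roi[3]]=1; m&=(H>=15)&(H<=32)&(S>120)&(V>110)
    pts=np.argwhere(m)[:,::-1]; W=onplane(dd,pts,.118)[:,:2]
    a=np.radians(9.5); X=np.array([np.cos(a),np.sin(a)]);Y=np.array([-X[1],X[0]])
    L=np.c_[(W-[.630,.0142])@X,(W-[.630,.0142])@Y]
    b=L[L[:,0]<-.150]; print(len(L),"bar x med",np.median(b[:,0]),"y range",np.percentile(b[:,1],[2,98]),np.histogram(L[:,0],bins=np.arange(-.185,-.1,.006)))
a=np.radians(9.5); print("bar nominal",.630-.165*np.cos(a),.0142-.165*np.sin(a))
```

```text
[0.52861232 0.26636291 0.22825278] [-0.16649082  0.47601119  0.09359087]
164 bar x med -0.16350567664088644 y range [-0.06138933  0.06166733] (array([ 0,  0, 22, 74, 28,  7,  7,  9,  8,  5,  3,  0,  1,  0]), array([-0.185, -0.179, -0.173, -0.167, -0.161, -0.155, -0.149, -0.143,
       -0.137, -0.131, -0.125, -0.119, -0.113, -0.107, -0.101]))
179 bar x med -0.16260532323533722 y range [-0.05992111  0.06830629] (array([ 0,  0, 34, 46, 45,  9, 10,  9,  9,  9,  8,  0,  0,  0]), array([-0.185, -0.179, -0.173, -0.167, -0.161, -0.155, -0.149, -0.143,
       -0.137, -0.131, -0.125, -0.119, -0.113, -0.107, -0.101]))
bar nominal 0.46726287574635683 -0.013032854967011814
```

Request:
drive_tool --series '[[[-0.03,-0.012,0],0,0.03],[[-0.07,-0.028,0],0,0.03],[[-0.11,-0.044,0],0,0.03],[[-0.15,-0.06,0],0,0.03],[[-0.19,-0.076,0],0,0.03],[[-0.23,-0.092,0],0,0.03],[[-0.255,-0.102,0],0,0.03],[[-0.2645,-0.106,0.02],0,0.03],[[-0.2645,-0.106,0.05],0,0.03],[[-0.2645,-0.106,0.08],0,0.03],[[-0.2645,-0.106,0.08],0,0.03],[[-0.2645,-0.106,0.08],0,0.03]]'

```text
time_s: 7.5
position: [0.4667, -0.0126, 0.1445]
tool_rot: [[-0.165, 0.986, -0.001], [0.986, 0.165, 0.0], [0.001, -0.001, -1.0]]
ft_force: [0.5, 0.3, 0.0]
grip_width: 0.03
gripper_force: 0.0
```

Run:
```python
from h import *
o=env.observe(); print(o["position"],o["tool_rot"],o["ft_force"])
d=shot("side"); t=shot("top")
a=cv2.resize(d["img"][135:235,260:360],None,fx=4,fy=4,interpolation=cv2.INTER_CUBIC)
b=cv2.resize(t["img"][150:250,215:315],None,fx=4,fy=4,interpolation=cv2.INTER_CUBIC)
cv2.imwrite("pics/b1.png",np.hstack([a,b])[:,:,::-1])
```

```text
[ 0.46666155 -0.01260562  0.14451516] [[-1.65143649e-01  9.86269128e-01 -8.85044526e-04]
 [ 9.86269375e-01  1.65144052e-01  4.03461801e-04]
 [ 5.44081758e-04 -8.06263158e-04 -9.99999527e-01]] [0.46668351 0.29123472 0.00442143]
```

View pics/b1.png

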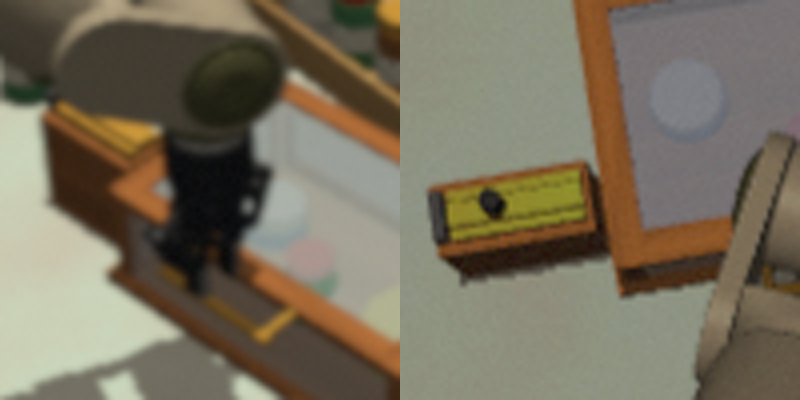

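The bolt now lies against the steel plate, at about (445,215), and the open fingers straddle the bar near its middle. Descend and close.

Request:
drive_tool --series '[[[0,0.001,0.015],0,0.03],[[0,0.001,0.03],0,0.03],[[0,0.001,0.04],0,0.03],[[0,0.001,0.044],0,0.03],[[0,0.001,0.044],0,0.03],[[0,0.001,0.044],0,0.02],[[0,0.001,0.044],0,0.014],[[0,0.001,0.044],0,0.008],[[0,0.001,0.044],0,0.005],[[0,0.001,0.044],0,0.005]]' --newtons 40

```text
time_s: 8.6
position: [0.4673, -0.0128, 0.1009]
tool_rot: [[-0.165, 0.986, -0.0], [0.986, 0.165, -0.001], [-0.0, -0.0, -1.0]]
ft_force: [-3.8, -1.3, 5.1]
grip_width: 0.0103
gripper_force: 39.1
```

Request:
drive_tool --series '[[[0,0.0,-0.006],0,0.005],[[0,0.0003,-0.0124],0,0.005],[[0,0.0011,-0.0248],0,0.005],[[0,0.0024,-0.0372],0,0.005],[[0,0.0043,-0.0495],0,0.005],[[0,0.0068,-0.0617],0,0.005],[[0,0.0097,-0.0738],0,0.005],[[0,0.0132,-0.0857],0,0.005],[[0,0.0172,-0.0975],0,0.005],[[0,0.0172,-0.0975],0,0.005]]'

```text
time_s: 9.6
position: [0.4838, -0.01, 0.1992]
tool_rot: [[-0.165, 0.986, -0.001], [0.986, 0.165, -0.001], [-0.001, -0.002, -1.0]]
ft_force: [-5.8, -3.3, -1.2]
grip_width: 0.0106
gripper_force: 39.1
```

Request:
drive_tool --series '[[[0,0.0045,-0.0116],0,0.005],[[0,0.0095,-0.0229],0,0.005],[[0,0.015,-0.0341],0,0.005],[[0,0.021,-0.045],0,0.005],[[0,0.0274,-0.0557],0,0.005],[[0,0.0343,-0.066],0,0.005],[[0,0.0417,-0.076],0,0.005],[[0,0.0495,-0.0857],0,0.005],[[0,0.0495,-0.0857],0,0.005],[[0,0.0495,-0.0857],0,0.005],[[0,0.0495,-0.0857],0,0.005]]'

```text
time_s: 10.7
position: [0.5309, -0.0022, 0.2852]
tool_rot: [[-0.164, 0.986, -0.004], [0.986, 0.164, -0.002], [-0.001, -0.005, -1.0]]
ft_force: [-16.0, -6.2, 9.7]
grip_width: 0.0104
gripper_force: 39.8
```

Run:
```python
from h import *
o=env.observe(); p=o["position"]; print(p,o["ft_force"],o["wrist_torque"])
p0=np.array([.4673,-.0128,.1009]); dl=p-p0; a=np.radians(9.5); dx=dl[:2]@[np.cos(a),np.sin(a)]
print("angle",np.degrees(np.arctan2(dl[2],.285-dx)),"radius",np.hypot(dl[2],.285-dx))
d=shot("side"); t=shot("top"); P=cloud(t)
a_=cv2.resize(d["img"][80:260,230:430],None,fx=2,fy=2,interpolation=cv2.INTER_CUBIC)
b=cv2.resize(t["img"][110:290,200:400],None,fx=2,fy=2,interpolation=cv2.INTER_CUBIC)
cv2.imwrite("pics/o1.png",np.hstack([a_,b])[:,:,::-1])
# lid tilt from top frame points
hsv=cv2.cvtColor(t["img"],cv2.COLOR_RGB2HSV); H,S,V=[hsv[...,i].astype(int) for i in range(3)]
m=(H<16)&(S>120)&(V>70); Q=P[m]; Xa=np.array([np.cos(a),np.sin(a)]);Ya=np.array([-Xa[1],Xa[0]])
L=np.c_[(Q[:,:2]-[.630,.0142])@Xa,(Q[:,:2]-[.630,.0142])@Ya,Q[:,2]]
ang=np.degrees(np.arctan2(L[:,2]-.118,.120-L[:,0])); k=(L[:,0]<.06)&(L[:,0]>-.15)&(abs(L[:,1])<.19)&(L[:,2]>.16)
g=L[k]; f=np.polyfit(g[:,0],g[:,2],1); print(k.sum(),"median",np.median(ang[k]),"slope",np.degrees(np.arctan(-f[0])))
```

```text
[ 0.53088251 -0.00221564  0.28518305] [-15.95401456  -6.20392489   9.65208171] [-0.75004554  2.68119693  0.00408924]
angle 39.88177616339141 radius 0.287400873865924
919 median 40.8908170770462 slope 39.31933889117087
```

View pics/o1.png

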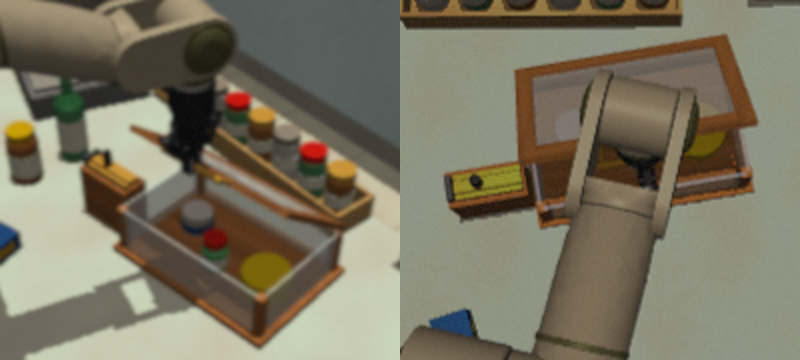

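The lid is open with the bar in the fingers, and the case contents and counter are undisturbed. There is about 17 N of radial preload on the arm. I'll relieve it slightly outward along the lid and measure the angle again with a plane fit.

Request:
drive_tool --series '[[[0,-0.001,-0.001],0,0.005],[[0,-0.002,-0.002],0,0.005],[[0,-0.002,-0.002],0,0.005],[[0,-0.002,-0.002],0,0.005]]'

```text
time_s: 11.2
position: [0.5311, -0.0022, 0.2857]
tool_rot: [[-0.165, 0.986, -0.001], [0.986, 0.165, -0.0], [-0.0, -0.001, -1.0]]
ft_force: [-3.0, -4.0, -0.9]
grip_width: 0.0102
gripper_force: 39.6
```

Run:
```python
from h import *
o=env.observe(); p=o["position"]; print(p,o["ft_force"],o["wrist_torque"],o["qvel"].round(2))
p0=np.array([.4673,-.0128,.1009]); dl=p-p0; a=np.radians(9.5); Xa=np.array([np.cos(a),np.sin(a)]);Ya=np.array([-Xa[1],Xa[0]]); dx=dl[:2]@Xa
print("angle",np.degrees(np.arctan2(dl[2],.285-dx)),"radius",np.hypot(dl[2],.285-dx))
rng=np.random.default_rng(0)
for n in("top","side"):
    t=shot(n); P=cloud(t); hsv=cv2.cvtColor(t["img"],cv2.COLOR_RGB2HSV); H,S,V=[hsv[...,i].astype(int) for i in range(3)]
    Q=P[(H<18)&(S>90)&(V>40)]; L=np.c_[(Q[:,:2]-[.630,.0142])@Xa,(Q[:,:2]-[.630,.0142])@Ya,Q[:,2]]
    g=L[(L[:,0]<.11)&(L[:,0]>-.12)&(abs(L[:,1])<.19)&(L[:,2]>.13)&(L[:,2]<.32)]
    best=0
    for _ in range(500):
        i=rng.choice(len(g),2,False); s=(g[i[1],2]-g[i[0],2])/(g[i[1],0]-g[i[0],0]+1e-9); r=abs(g[:,2]-g[i[0],2]-s*(g[:,0]-g[i[0],0]))
        if (r<.004).sum()>best: best=(r<.004).sum(); K=r<.004
    f=np.polyfit(g[K,0],g[K,2],1); fx=np.median(g[K,0]); print(n,len(g),best,"slope deg",np.degrees(np.arctan(-f[0])),"z at hinge x",np.polyval(f,.12),"x span",np.percentile(g[K,0],[2,98]))
```

```text
[ 0.53112041 -0.0021655   0.28566673] [-3.03870249 -4.03354374 -0.85540689] [-0.56272924  0.63488213  0.01461726] [-0.05  0.15  0.01  0.04  0.13  0.02]
angle 39.98677599055995 radius 0.2875250917482897
top 1445 1176 slope deg 39.10501734750822 z at hinge x 0.1261643622260753 x span [-0.06998638  0.10892261]
side 478 333 slope deg 39.06313310172657 z at hinge x 0.12516386188848272 x span [-0.10064147  0.10793254]
```

Forces are now small. The pose gives 40.0° and the plane fits give 39.1°, so I add half a degree along the arc and let it settle.

Request:
drive_tool --series '[[[0,0.0008,-0.001],0,0.005],[[0,0.0016,-0.002],0,0.005],[[0,0.0016,-0.002],0,0.005],[[0,0.0016,-0.002],0,0.005],[[0,0.0016,-0.002],0,0.005],[[0,0.0016,-0.002],0,0.005],[[0,0.0016,-0.002],0,0.005],[[0,0.0016,-0.002],0,0.005]]'

```text
time_s: 12.1
position: [0.5327, -0.0019, 0.2876]
tool_rot: [[-0.165, 0.986, -0.001], [0.986, 0.165, -0.0], [-0.0, -0.001, -1.0]]
ft_force: [-4.0, -4.0, -1.2]
grip_width: 0.0103
gripper_force: 39.6
```

```bash
python3 -c "
from rig import env
print(env.close_job())"
```

```text
the job is handed in; nothing more can be done
None
```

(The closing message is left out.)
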